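# Swing the filling spout over the tall jug and open its valve

### The arm

A 7-joint arm with a two-finger parallel gripper is mounted at the origin on the work surface. World frame = base frame: x ahead of the robot, y to its left, z up, the work surface at z = 0. Lengths are in m, angles in degrees, forces in N, time in s.
With the tool pointing down it reaches from about 0.4 to 0.9 m from the base axis. Payload 5.5 kg.
Tool frame: the origin (TCP) lies at the very end of the fingers, on their centre line; the grasp point (between the pads) lies 19 mm behind it; z points along the fingers, y is the line along which they close (so a half turn about z gives the same grasp; the last joint's range is limited). The gripper opens to 85 mm and grips with 20 to 120 N. Pads are 22 mm wide; open, the fingers measure 114 mm over their backs; the gripper's body (76 mm by 85 mm) begins 54 mm behind the grasp point. The pads swing forward as they close: fully open they stand 13 mm farther back than shut.
Start: joints at [83.32, 28.699, -24.465, 88.831, 12.651, 65.22, -12.049], TCP at [0.241, -0.604, 0.211] pointing down, gripper open.
Joint ranges: [-164.97, 164.97], [-17.58, 116.51], [-87.97, 89.64], [11.32, 138.91], [-80.73, 260.73], [10.89, 115.49], [-147.41, 147.41]. Speed limits (degrees/s): [147.25, 147.25, 180, 180, 180, 180, 180].

### API

Orientations are given as a 3x3 rotation matrix whose columns are the frame's x, y, z axes.
In Python, from workcell import sense, read_camera, hand_in gives the robot as it stands. The module is installed in compiled form; this text tells all that it offers.
- The arm moves only by the tool step_arm, never from a script. Its arguments are lists of equal length, an entry for each row: "delta_pos": the shift along the tool's x, y, z scaled (see below), a list of three; "spin": the turn about the tool's z scaled (see below); "gripper": the gripper command: -1 is shut, 1 is fully open, values between are in proportion. In form: {"delta_pos": [[dx, dy, dz], ...], "spin": [spin, ...], "gripper": [gripper, ...]}. A call has 1 to 5 rows; each row is the pose to reach, as a shift and turn from the pose commanded when the call began, along the tool's axes at that moment; what a row does not reach only later rows make up. The controller multiplies each number of a shift by 0.12 m and each number of a turn by 90 degrees. A row lasts 1/8 s, in which the tool goes at most 62.5 mm and 10.7 degrees, less where a joint would pass 70% of its speed; a pose out of reach is approached as far as the arm can. A call with a number of a shift or a turn outside -1 to 1 is refused whole. A call with a gripper value outside its range is refused whole. The fingers move at their own pace and stop on an object; the grip force is fixed at half the most. Time passes only in rows, so rows that repeat a pose let the fingers close. It gives the time, the measured TCP pose, the force, the opening and the grip force at its end, in the units of the state.
- sense(): the state, without advancing time (a new reading comes with each control period).
- read_camera(name): name is "scene" or "top" or "wrist"; returns a dict with "img" (384x512x3 uint8, red, green, blue), "z_map" (384x512 float32, m along the optical axis (not along the pixel's ray), 0 where there is no reading), "vfov" (degrees; the focal length in pixels is half the picture's height over the tangent of half this angle, whatever the lens; pixels are square), "cx", "cy" (the principal point, pixels), "xyz" and "rotation" of the camera in the world. Camera axes: x right, y down, z forward; pixel columns grow to the right and rows downward; lengths in m; the calibration is good to about 2 mm. A picture is of the moment at which its call begins.
- hand_in(): hands the job in; it is judged then, once.
The state is a dict: "clock": time; "joint_positions": joint angles; "qvel": joint speeds; "joint_efforts": joint torques, N m; "eef_pos": TCP position; "ee_rot": TCP orientation; "wrist_force": force on the tool from outside, world axes, zero at the start; "ft_torque": the same for the moment, N m; "gripper_width": finger opening in m; "grasp_force": force on a finger pad.
Only numpy, scipy, OpenCV 4.12 (cv2) and the standard library are available. Lean on these libraries where they do the work, as an engineer would, in place of code of your own. Each camera call takes 0.05 s, during which the arm holds its last target. There are 200 camera calls.

### The job

Get the filling station ready for the next batch (its pump is still off): with a fingertip, gently push the swivel spout round until its outlet is over the middle of the tall jug with the handle, and only then push the valve lever round to its open stop, so that it lies in line with the feed pipe. Leave the jug, the beaker, the bowl and the jar standing where they are: nothing is to be picked up or pushed along.

Things in the scene. Friction and masses are not known exactly. Their poses are not given: they have to be found in the camera images.
- station: Fixed steel filling station: column 32 mm dia., foot 90 mm; origin on the column's axis at counter level. Its -x points roughly at the robot, where three vessels stand in an arc; along its +y runs the feed pipe (22 mm dia., axis 130 mm up) past the valve (190 mm from the column axis; body 36 mm wide, top 148 mm up) and down to the counter at 250 mm. Highest point: spout hub, 42 mm dia., 202 mm up.
- column_axis (a point): Point on the vertical swivel axis of the spout, at the height of the spout pipe's centre line (185 mm above the counter).
- spout (a joint): Angle of the swivel spout about the column (rad), -1.0 to 1.6. At 0 it points along the station's -x; it grows counter-clockwise seen from above (from the station's -x towards its -y). Stiff (about 0.3 N m of friction: 3 N at 100 mm) both ways; stays where it is left, does not coast. Starts at 0.62 to 0.88, over none of the vessels' middles.
- outlet (a point): Centre of the spout's outlet. The spout is a level round pipe, 20 mm dia., centre line 185 mm above the counter, reaching 150 mm from the column axis, then bending straight down to the outlet's lower rim 148 mm above the counter. From 25 to 135 mm from the axis the pipe is plain and straight and can be pushed from either side.
- lever_pivot (a point): Point on the vertical axis of the valve lever, at the lever's mid height, 180 mm above the counter.
- lever (a joint): Angle of the quarter-turn valve lever (rad): 0 closed (points along the station's -x, across the feed pipe), 1.571 fully open at a firm stop (points along the station's +y, in line with the pipe, away from the column). Grows clockwise seen from above. Stiff (about 0.25 N m of friction), stays where it is left. Starts within 0.15 of closed.
- lever_tip (a point): Outer end of the lever, at mid height (180 mm above the counter), 120 mm from its pivot. The lever is a level steel bar 14 mm wide; its outer 70 mm is a black grip 20 mm wide, 18 mm tall. Push it on either side face. The feed pipe's top is 30 mm below its underside.
- jug: Tall white plastic jug: open round vessel 120 mm tall, mouth 84 mm across, walls 4 mm, with a small pouring lip and, opposite, a side handle (to 74 mm from the axis) pointing roughly towards the robot (the only handle; the tallest). Loose. Origin: centre of the underside, below the mouth's middle. Stands in one of the arc's three places, its axis 141 to 159 mm from the column's axis.
- beaker: Short white plastic beaker without handle, 75 mm tall, 72 mm across. Loose, in another place of the arc. Origin: centre of the underside.
- bowl: Low steel bowl, 45 mm tall, 92 mm across. Loose, in the third place of the arc. Origin: centre of the underside.
- jar: Amber glass screw jar with a white cap, 110 mm tall, 60 mm dia., standing to the robot's left, apart from the three vessels. Loose. Origin: centre of the underside.
Mind the look-alikes: they are no part of the job. What is shaped like the bowl but red is not meant.

How it is judged (in metres and radians):
On the way, in this order (a step that is already met when the one before it is completed fails the run):
1. the outlet stands over the middle of the tall jug while the valve is still closed (horizontal distance between outlet and jug below 0.02 m and value of joint lever below 0.3 rad), for 0.2 s.
2. the valve lever is at its open stop (value of joint lever above 1.45 rad), for 0.2 s.
At the end, for the whole second after the job is handed in: The spout's outlet is within 20 mm (horizontally) of the tall jug's axis, the lever is above 1.45 rad of its 1.571 rad (open), both are at rest, and jug, beaker, bowl and jar stand upright (within 0.1 rad) within 15 mm of where they were (horizontal distance between outlet and jug below 0.02 m and value of joint lever above 1.45 rad and velocity of joint spout between -0.03 and 0.03 rad/s and velocity of joint lever between -0.03 and 0.03 rad/s and distance of each of jug, beaker, bowl, jar from where it was at the start of the episode below 0.015 m and angle between each of jug, beaker, bowl, jar's own z axis and vertical below 0.1 rad); the robot touches nothing.
It fails at once if the valve lever is opened (past 0.4 rad) while the outlet is not over the tall jug (more than 25 mm off its axis) (value of joint lever above 0.4 rad and not (horizontal distance between outlet and jug below 0.025 m)).
It fails at once if the tall jug is lifted, knocked over or moved by more than 15 mm (distance of jug from where it was at the start of the episode above 0.015 m or angle between jug's own z axis and vertical above 0.25 rad).
It fails at once if the beaker, the bowl or the jar is lifted, knocked over or moved by more than 15 mm (distance of any of beaker, bowl, jar from where it was at the start of the episode above 0.015 m or angle between any of beaker, bowl, jar's own z axis and vertical above 0.25 rad).
It fails at once if the spout is gripped or shoved with more than 40 N instead of gently pushed (contact force between the fingers and spout above 40 N).
It fails at once if the lever is gripped or shoved with more than 40 N instead of gently pushed (contact force between the fingers and lever above 40 N).
It also fails if it takes over 59 s, if anything falls off the work surface, if the arm or the gripper's body presses on something with over 40 N, if the wrist force passes 120 N, or if a joint passes its speed limit or range.

## Working session

There is one attempt and no reset: what is moved stays moved. The work goes in short steps, Python scripts to look and compute and a tool call to move; the robot and the scene stay as the last step left them, time stands still between calls to the robot, and variables do not carry over. Pictures are saved under pics/ and viewed, at most 10 in all, crops included, and the job is handed in when it is done.

Besides the shell and the picture viewer there is one more tool, called after ">>>" in YAML: its name, and indented under it one key for each argument. step_arm: Moves the arm, as the interface text tells. Shifts and turns lie within -1 to 1; 1 stands for 0.12 m of shift or 90 degrees of turn. Its arguments: {"type":"object","properties":{"delta_pos":{"type":"array"},"spin":{"type":"array"},"gripper":{"type":"array"}},"required":["delta_pos","spin","gripper"]}

```bash
mkdir -p pics; cat > h.py <<'E'
import numpy as np, cv2
from workcell import sense, read_camera, hand_in
def cam(n,save=None):
    c=read_camera(n); h=c['img'].shape[0]
    c['f']=h/2/np.tan(np.radians(c['vfov'])/2); c['R']=np.array(c['rotation']).reshape(3,3); c['p']=np.array(c['xyz'])
    if save: cv2.imwrite(save,c['img'][...,::-1])
    return c
def ray(c,u,v): return c['R']@np.array([(u-c['cx'])/c['f'],(v-c['cy'])/c['f'],1])
def plane(c,u,v,z):
    d=ray(c,u,v); return c['p']+d*(z-c['p'][2])/d[2]
def cloud(c):
    v,u=np.mgrid[:c['img'].shape[0],:c['img'].shape[1]]; z=c['z_map']
    P=np.stack([(u-c['cx'])/c['f']*z,(v-c['cy'])/c['f']*z,z],-1)
    W=P@c['R'].T+c['p']; W[z<=0]=np.nan; return W
E
python3 - <<'E'
from h import *
a=cam('top'); b=cam('scene')
np.savez('v0.npz',top=cloud(a),timg=a['img'],scene=cloud(b),simg=b['img'])
cv2.imwrite('pics/top.png',a['img'][...,::-1]);cv2.imwrite('pics/scene.png',b['img'][...,::-1])
for c in(a,b): print(c['p'],c['R'].round(3).tolist(),c['f'],c['cx'],c['cy'])
s=sense();print(s['eef_pos'],s['ee_rot'],s['gripper_width'],s['clock'])
E
```

```text
[0.36149222 0.06155918 1.11414864] [[0.013, -0.992, 0.129], [-1.0, -0.015, -0.018], [0.02, -0.129, -0.991]] 369.77776329177937 260.26693317354665 183.14554435190908
[1.35551217 0.31727821 0.81170275] [[-0.31, 0.562, -0.766], [0.95, 0.198, -0.239], [0.017, -0.803, -0.596]] 423.97145641204554 250.55539403451044 194.0036004479627
[ 0.24071162 -0.6030763   0.20985745] [[ 9.28707577e-01  3.70812490e-01 -5.78124450e-04]
 [ 3.70812933e-01 -9.28706093e-01  1.66192910e-03]
 [ 7.93563691e-05 -1.75782217e-03 -9.99998452e-01]] 0.08511743099835416 0.1
```

View pics/top.png

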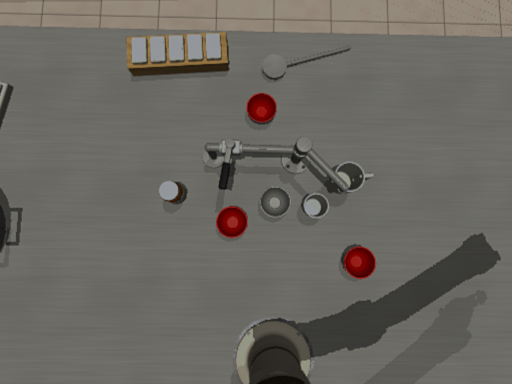

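View pics/scene.png

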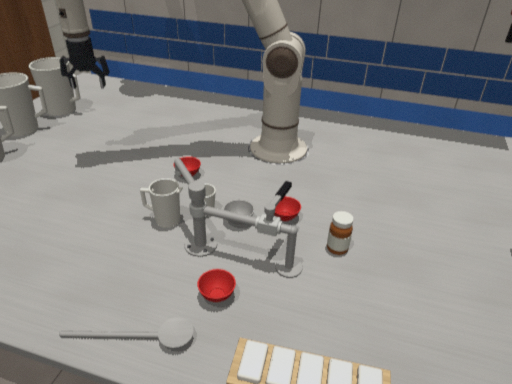

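The top view shows the hub at (304,146), the spout end near (345,187), the jug mouth at (350,177) with its handle to the right, and the lever from its pivot at (231,147) to its tip at (224,187). The beaker is at (315,206), the bowl at (275,203) and the jar at (170,192). The scene view shows the same layout. Next I'll measure them.

```bash
python3 - <<'E'
from h import *
d=np.load('v0.npz'); 
T=np.concatenate([d['top'].reshape(-1,3),d['scene'].reshape(-1,3)]); 
src=np.r_[np.zeros(d['top'][...,0].size),np.ones(d['scene'][...,0].size)]
ok=~np.isnan(T[:,0]); T=T[ok];src=src[ok]
W=d['top']
for n,(u,v) in dict(hub=(304,146),spoutmid=(325,167),spend=(344,186),pivot=(231,147),tip=(224,186),jug=(350,177),jugrimR=(364,177),beaker=(315,206),bowl=(275,203),jar=(170,190)).items(): print(n,W[v,u].round(3))
def fit(P):
    A=np.c_[2*P[:,:2],np.ones(len(P))]; s=np.linalg.lstsq(A,(P[:,:2]**2).sum(1),rcond=None)[0]
    return s[:2],np.sqrt(s[2]+s[0]**2+s[1]**2)
def sel(c,r,z0,z1,k): 
    return T[(np.hypot(*(T[:,:2]-c).T)<r)&(T[:,2]>z0)&(T[:,2]<z1)&(src==k)]
jug=W[177,350][:2]
for k in(0,1):
    print('cam',k)
    hub=sel(W[146,304][:2],.04,.197,.21,k); print('hub',len(hub),hub.mean(0).round(4),np.ptp(hub,axis=0).round(3))
    P=sel(jug,.08,.113,.126,k); print('jugrim',len(P),P.min(0).round(3),P.max(0).round(3)); 
    print(fit(P))
    P=sel(W[146,304][:2],.2,.172,.2,k); P=P[(np.hypot(*(P[:,:2]-hub.mean(0)[:2]).T)>.03)]; print('spout',len(P));m=P[:,:2].mean(0);print(m.round(4),np.linalg.svd(P[:,:2]-m)[2][0] if len(P)<5000 else '',P[np.argsort(-np.hypot(*(P[:,:2]-hub.mean(0)[:2]).T))[:5]].round(3).tolist())
    P=sel(W[147,231][:2],.16,.172,.205,k);print('lever',len(P),P.min(0).round(3),P.max(0).round(3)); q=P[P[:,2]>.18]; m=q[:,:2].mean(0);print(m,np.linalg.svd(q[:,:2]-m)[2][0], q[q[:,0].argsort()[:5]].round(3).tolist())
E
```

```text
hub [ 0.577 -0.064  0.202]
spoutmid [ 0.525 -0.119  0.193]
spend [ 0.477 -0.166  0.195]
pivot [0.573 0.121 0.191]
tip [0.473 0.136 0.188]
jug [ 0.527 -0.228  0.017]
jugrimR [ 0.512 -0.24   0.119]
beaker [ 0.439 -0.125  0.003]
bowl [ 0.447 -0.004  0.002]
jar [0.47  0.289 0.109]
cam 0
hub 205 [ 0.5812 -0.0647  0.2015] [0.045 0.046 0.009]
jugrim 119 [ 0.473 -0.241  0.113] [ 0.554 -0.155  0.125]
(array([ 0.51259649, -0.19910463]), np.float64(0.03970214048745621))
spout 575
[ 0.5284 -0.0548] [-0.23118903 -0.97290885] [[0.514, 0.125, 0.174], [0.52, 0.127, 0.188], [0.529, 0.13, 0.19], [0.543, 0.133, 0.188], [0.546, 0.133, 0.186]]
lever 389 [0.466 0.113 0.173] [0.595 0.149 0.193]
[0.52941714 0.1324026 ] [-0.99024584  0.13933121] [[0.466, 0.136, 0.188], [0.466, 0.139, 0.187], [0.466, 0.133, 0.187], [0.466, 0.141, 0.183], [0.468, 0.146, 0.191]]
cam 1
hub 146 [ 0.587  -0.0633  0.2015] [0.049 0.048 0.008]
jugrim 196 [ 0.473 -0.24   0.113] [ 0.558 -0.149  0.123]
(array([ 0.51577899, -0.19787546]), np.float64(0.04038090761851065))
spout 369
[ 0.5447 -0.0248] [-0.23742007 -0.97140708] [[0.552, 0.134, 0.185], [0.548, 0.133, 0.185], [0.547, 0.133, 0.187], [0.523, 0.126, 0.187], [0.564, 0.135, 0.179]]
lever 341 [0.469 0.113 0.172] [0.601 0.151 0.192]
[0.54056187 0.13330025] [ 0.98864223 -0.15028818] [[0.469, 0.133, 0.187], [0.47, 0.136, 0.188], [0.471, 0.147, 0.189], [0.472, 0.142, 0.188], [0.473, 0.139, 0.188]]
```

```bash
cat >> h.py <<'E'
HUB=np.array([.5835,-.064]); JUG=np.array([.5142,-.1985])
def near(T,a,b,w,z0,z1):
    "points within w of segment a-b"
    a,b=np.array(a),np.array(b);L=np.linalg.norm(b-a);e=(b-a)/L;q=T[:,:2]-a;s=q@e;t=q@np.array([-e[1],e[0]])
    return T[(s>0)&(s<L)&(abs(t)<w)&(T[:,2]>z0)&(T[:,2]<z1)]
def line(P):
    vx,vy,x,y=cv2.fitLine(P[:,:2].astype(np.float32),cv2.DIST_HUBER,0,.01,.01).ravel(); return np.array([x,y]),np.array([vx,vy])
def go(tgt,p=None,s=None):
    "delta_pos units from commanded pose to tgt (world)"
    s=s or sense(); return ((np.array(s['ee_rot']).reshape(3,3).T@(np.array(tgt)-s['eef_pos']))/.12).round(3)
E
python3 - <<'E'
from h import *
d=np.load('v0.npz')
for k in('top','scene'):
    T=d[k].reshape(-1,3);T=T[~np.isnan(T[:,0])]
    def rep(n,P,top=None):
        m,e=line(P); print(k,n,len(P),m.round(4),e.round(4),'z',P[:,2].min().round(3),P[:,2].max().round(3)); return m,e
    rep('spout',near(T,(.56,-.088),(.485,-.160),.02,.187,.2))
    rep('pipe',near(T,(.58,-.03),(.58,.09),.025,.132,.15))
    rep('lever',near(T,(.555,.128),(.46,.145),.02,.183,.195))
    P=near(T,(.60,.122),(.56,.122),.02,.183,.2); print('pivotblock',P.min(0).round(3),P.max(0).round(3))
    P=near(T,(.63,.19),(.53,.19),.03,.1,.148); print('elbow',len(P),P.mean(0) if len(P) else '')
    for n,c,r,z in(('beaker',(.44,-.11),.06,.075),('bowl',(.45,0),.07,.045),('jar',(.47,.289),.05,.11)):
        P=T[(np.hypot(*(T[:,:2]-c).T)<r)&(abs(T[:,2]-z)<.006)];print(n,(P.min(0)+P.max(0)).round(3)/2,np.ptp(P,axis=0).round(3))
E
```

```text
top spout 303 [ 0.5213 -0.1222] [0.7207 0.6932] z 0.187 0.199
top pipe 341 [0.582  0.0326] [0.0179 0.9998] z 0.132 0.145
top lever 254 [0.5071 0.1356] [ 0.9912 -0.1323] z 0.183 0.193
pivotblock [0.561 0.113 0.183] [0.595 0.137 0.192]
elbow 113 [0.5831077  0.17782078 0.13522287]
beaker [ 0.436 -0.116  0.074] [0.071 0.069 0.01 ]
bowl [ 0.447  -0.0015  0.0445] [0.088 0.088 0.011]
jar [0.4685 0.293  0.1095] [0.052 0.052 0.011]
scene spout 159 [ 0.5264 -0.1242] [0.718 0.696] z 0.187 0.198
scene pipe 301 [0.5907 0.0216] [0.0104 0.9999] z 0.132 0.144
scene lever 162 [0.5123 0.137 ] [ 0.9883 -0.1528] z 0.183 0.192
pivotblock [0.56  0.113 0.183] [0.6   0.137 0.191]
elbow 200 [0.59418159 0.18097332 0.12770408]
beaker [ 0.4355 -0.104   0.073 ] [0.067 0.048 0.008]
bowl [ 0.436  -0.0015  0.044 ] [0.066 0.09  0.01 ]
jar [0.4725 0.293  0.1085] [0.053 0.051 0.008]
```

>>> step_arm:
  delta_pos:
    - [0, 0, -0.75]
    - [0, 0, -0.75]
    - [0.9, 0, -0.75]
    - [0.9, 0, -0.75]
    - [0.9, 0, -0.75]
  spin: [0, 0, 0, 0, 0]
  gripper: [-1, -1, -1, -1, -1]

```text
clock: 0.72
eef_pos: [0.347, -0.5597, 0.3006]
ee_rot: [[0.925, 0.379, 0.003], [0.379, -0.925, 0.002], [0.003, -0.001, -1.0]]
wrist_force: [0.2, 0.1, 0.3]
gripper_width: 0.0001
grasp_force: 0.0
```

>>> step_arm:
  delta_pos:
    - [0.4, -0.5, 0]
    - [0.78, -0.98, 0]
    - [0.78, -0.98, 0]
  spin: [0, 0, 0]
  gripper: [-1, -1, -1]

```text
clock: 1.1
eef_pos: [0.3856, -0.4161, 0.3008]
ee_rot: [[0.927, 0.374, -0.0], [0.374, -0.927, 0.001], [0.0, -0.001, -1.0]]
wrist_force: [0.1, -0.1, 0.0]
gripper_width: -0.0
grasp_force: 0.0
```

>>> step_arm:
  delta_pos:
    - [0.4, -0.5, 0]
    - [0.78, -0.98, 0]
    - [0.78, -0.98, 0]
  spin: [0, 0, 0]
  gripper: [-1, -1, -1]

```text
clock: 1.48
eef_pos: [0.4286, -0.2729, 0.301]
ee_rot: [[0.928, 0.374, 0.0], [0.374, -0.927, -0.0], [0.0, 0.0, -1.0]]
wrist_force: [0.4, -0.7, 0.8]
gripper_width: 0.0001
grasp_force: 0.0
```

>>> step_arm:
  delta_pos:
    - [0.4, -0.5, 0]
    - [0.78, -0.98, 0]
    - [0.78, -0.98, 0]
    - [0.78, -0.98, 0]
  spin: [0, 0, 0, 0]
  gripper: [-1, -1, -1, -1]

```text
clock: 1.98
eef_pos: [0.4716, -0.1308, 0.3009]
ee_rot: [[0.928, 0.374, 0.0], [0.374, -0.928, -0.0], [0.0, 0.0, -1.0]]
wrist_force: [-0.1, -0.9, -0.2]
gripper_width: -0.0001
grasp_force: 0.0
```

```bash
cat >> h.py <<'E'
def hs(n,R): return .011*abs(n@R[:2,0])+.0145*abs(n@R[:2,1])
def sp(b,r=.1,gap=0,z=.168):
    "TCP for pushing spout at bearing b deg"
    R=np.array(sense()['ee_rot']).reshape(3,3);b=np.radians(b);n=np.array([np.sin(b),-np.cos(b)])
    return np.r_[HUB+r*np.array([-np.cos(b),-np.sin(b)])-n*(.010+hs(n,R)+gap),z]
E
python3 - <<'E'
from h import *
s=sense();print(s['eef_pos'],s['ee_rot']);t=sp(43.9,gap=.014);print(t,go(t))
for b in(44,50,56,60,62.7): print(b,sp(b).round(4),go(sp(b)))
E
```

```text
[ 0.47163715 -0.13082557  0.30094684] [[ 9.27574584e-01  3.73637933e-01  2.93366142e-04]
 [ 3.73638014e-01 -9.27574548e-01 -3.03438340e-04]
 [ 1.58742892e-04  3.91074434e-04 -9.99999911e-01]]
[ 0.48262607 -0.103393    0.168     ] [ 0.17  -0.178  1.108]
44 [ 0.4924 -0.1136  0.168 ] [ 0.214 -0.069  1.108]
50 [ 0.4978 -0.1226  0.168 ] [0.228 0.018 1.108]
56 [ 0.5042 -0.1311  0.168 ] [0.251 0.104 1.108]
60 [ 0.5091 -0.1365  0.168 ] [0.272 0.16  1.108]
62.7 [ 0.5126 -0.1399  0.168 ] [0.288 0.198 1.108]
```

>>> step_arm:
  delta_pos:
    - [0.17, -0.18, 0]
    - [0.17, -0.18, 0.3]
    - [0.17, -0.18, 0.7]
    - [0.17, -0.18, 0.7]
    - [0.17, -0.18, 0.7]
  spin: [0, 0, 0, 0, 0]
  gripper: [-1, -1, -1, -1, -1]

```text
clock: 2.6
eef_pos: [0.4829, -0.1057, 0.218]
ee_rot: [[0.929, 0.369, 0.001], [0.369, -0.929, -0.0], [0.001, 0.001, -1.0]]
wrist_force: [-0.1, -0.8, 0.5]
gripper_width: -0.0
grasp_force: 0.0
```

>>> step_arm:
  delta_pos:
    - [0, 0, 0.2]
    - [0, 0, 0.4]
    - [0, 0, 0.4]
  spin: [0, 0, 0]
  gripper: [-1, -1, -1]

```text
clock: 2.98
eef_pos: [0.4823, -0.105, 0.1694]
ee_rot: [[0.929, 0.37, -0.0], [0.37, -0.929, -0.0], [-0.0, 0.0, -1.0]]
wrist_force: [0.3, -0.2, 0.5]
gripper_width: 0.0003
grasp_force: 0.0
```

```bash
python3 - <<'E'
from h import *
s=sense();print(s['eef_pos'],s['wrist_force'])
for b in(44,48,52,56,60,62.7): print(b,sp(b).round(4),go(sp(b)))
w=cam('wrist','pics/w1.png');c=cam('scene','pics/s1.png')
cv2.imwrite('pics/m1.png',np.hstack([w['img'][...,::-1][:, :400],c['img'][100:,80:480,::-1][:284] if 0 else cv2.resize(c['img'][120:320,100:340],(400,384))[...,::-1]]))
E
```

```text
[ 0.48232207 -0.10499974  0.16939145] [ 0.32491311 -0.22750851  0.52613052]
44 [ 0.4924 -0.1136  0.168 ] [0.051 0.098 0.012]
48 [ 0.4959 -0.1197  0.168 ] [0.06  0.155 0.012]
52 [ 0.4998 -0.1255  0.168 ] [0.072 0.213 0.012]
56 [ 0.5042 -0.1311  0.168 ] [0.089 0.27  0.012]
60 [ 0.5091 -0.1365  0.168 ] [0.11  0.326 0.012]
62.7 [ 0.5126 -0.1399  0.168 ] [0.127 0.364 0.012]
```

View pics/m1.png

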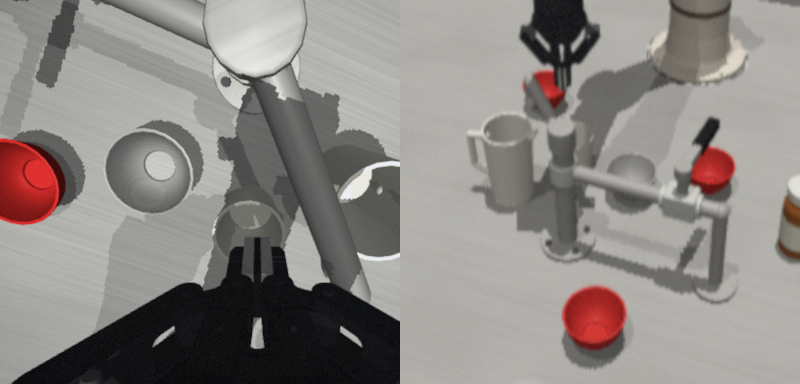

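The left half (wrist view) shows the shut fingertips at about (258,250), just left of the spout pipe at (310,200). The jug is to the right, and the vessels are untouched. I'll push gently.

>>> step_arm:
  delta_pos:
    - [0.04, 0.06, 0.01]
    - [0.05, 0.1, 0.01]
    - [0.06, 0.13, 0.01]
    - [0.06, 0.16, 0.01]
    - [0.07, 0.2, 0.01]
  spin: [0, 0, 0, 0, 0]
  gripper: [-1, -1, -1, -1, -1]

```text
clock: 3.7
eef_pos: [0.4984, -0.1229, 0.1674]
ee_rot: [[0.929, 0.371, -0.001], [0.371, -0.929, 0.001], [-0.001, -0.001, -1.0]]
wrist_force: [-1.8, 3.7, 1.1]
gripper_width: 0.0
grasp_force: 1.8
```

>>> step_arm:
  delta_pos:
    - [0.01, 0.03, 0]
    - [0.02, 0.06, 0]
    - [0.03, 0.09, 0]
    - [0.03, 0.09, 0]
  spin: [0, 0, 0, 0]
  gripper: [-1, -1, -1, -1]

```text
clock: 4.2
eef_pos: [0.5066, -0.1323, 0.1676]
ee_rot: [[0.929, 0.371, 0.0], [0.371, -0.929, 0.0], [0.0, 0.0, -1.0]]
wrist_force: [-0.4, 1.9, 0.4]
gripper_width: 0.0002
grasp_force: 0.9
```

```bash
cat >> h.py <<'E'
def spout(k='top',b0=60):
    T=cloud(cam(k)).reshape(-1,3);T=T[~np.isnan(T[:,0])]
    b=np.radians(b0)
    for _ in range(3):
        e=-np.array([np.cos(b),np.sin(b)]); P=near(T,HUB+.03*e,HUB+.135*e,.022,.187,.198)
        m,v=line(P); v=v*np.sign(v@e); b=np.arctan2(-v[1],-v[0])
    return np.degrees(b),len(P),m,np.degrees(np.arctan2(-(m-HUB)[1],-(m-HUB)[0]))
E
python3 - <<'E'
from h import *
s=sense();print(s['eef_pos'],s['wrist_force'])
for k in('top','scene'): print(spout(k,56))
E
```

```text
[ 0.50662738 -0.13231643  0.16758303] [-0.36633485  1.8831845   0.38829318]
(np.float64(51.98391332910192), 127, array([ 0.5453102 , -0.10901088], dtype=float32), np.float64(49.68682589622862))
(np.float64(53.15630159538383), 195, array([ 0.5337991 , -0.13395128], dtype=float32), np.float64(54.605930604183264))
```

```bash
python3 - <<'E'
from h import *
for b in(58,62,65,67): print(b,go(sp(b)))
E
```

```text
58 [-0.004  0.011 -0.003]
62 [ 0.019  0.067 -0.003]
65 [ 0.04   0.109 -0.003]
67 [ 0.055  0.136 -0.003]
```

>>> step_arm:
  delta_pos:
    - [0.01, 0.04, 0]
    - [0.02, 0.07, 0]
    - [0.035, 0.1, 0]
    - [0.035, 0.1, 0]
  spin: [0, 0, 0, 0]
  gripper: [-1, -1, -1, -1]

```text
clock: 4.8
eef_pos: [0.5151, -0.1422, 0.1677]
ee_rot: [[0.929, 0.37, 0.001], [0.37, -0.929, -0.0], [0.001, 0.001, -1.0]]
wrist_force: [-0.7, 2.0, 1.2]
gripper_width: 0.0001
grasp_force: 1.0
```

```bash
python3 - <<'E'
from h import *
s=sense();print(s['eef_pos'],s['wrist_force'])
for k in('top','scene'): print(spout(k,60))
c=cam('scene');t=cam('top');w=cam('wrist')
a=cv2.resize(c['img'][150:250,120:245],(400,320));b=cv2.resize(t['img'][130:220,280:392],(400,320))
cv2.imwrite('pics/m2.png',np.hstack([a,b])[...,::-1])
# jug rim again
for x in(c,t):
    T=cloud(x).reshape(-1,3);P=T[(np.hypot(*(T[:,:2]-JUG).T)<.05)&(T[:,2]>.115)&(T[:,2]<.124)];A=np.c_[2*P[:,:2],np.ones(len(P))];print(len(P),np.linalg.lstsq(A,(P[:,:2]**2).sum(1),rcond=None)[0][:2])
E
```

```text
[ 0.51513714 -0.14222549  0.16771229] [-0.73466991  2.04024039  1.24709978]
(np.float64(55.65580079138804), 144, array([ 0.5531822 , -0.11075162], dtype=float32), np.float64(57.03711849116388))
(np.float64(60.43408803486823), 190, array([ 0.5467342 , -0.13583657], dtype=float32), np.float64(62.896741568373855))
157 [ 0.51591029 -0.1971235 ]
77 [ 0.51516196 -0.19761104]
```

View pics/m2.png

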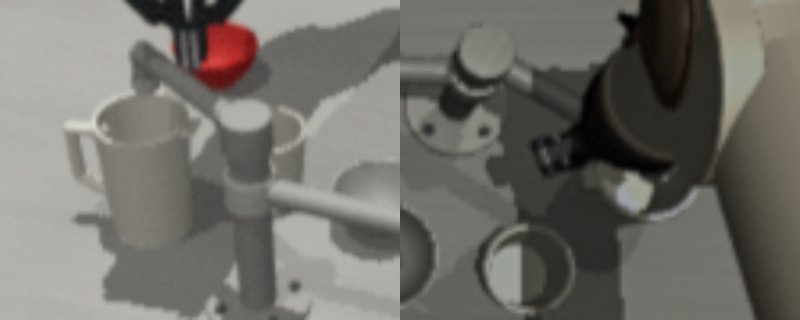

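The left half shows the outlet at about (145,85), just over the jug's mouth. I'll push about 3 mm more, then back off and check without the arm in the way.

>>> step_arm:
  delta_pos:
    - [0.01, 0.025, 0]
    - [0.01, 0.025, 0]
    - [-0.1, -0.2, 0]
    - [-0.1, -0.2, 0]
    - [-0.1, -0.2, 0]
  spin: [0, 0, 0, 0, 0]
  gripper: [-1, -1, -1, -1, -1]

```text
clock: 5.68
eef_pos: [0.4953, -0.125, 0.1679]
ee_rot: [[0.929, 0.37, 0.001], [0.37, -0.929, -0.001], [0.001, 0.002, -1.0]]
wrist_force: [-0.5, -0.2, 1.0]
gripper_width: 0.0001
grasp_force: 0.0
```

>>> step_arm:
  delta_pos:
    - [0, 0, -0.4]
    - [0, 0, -0.9]
    - [0, -0.5, -0.9]
    - [0, -1.0, -0.9]
    - [0, -1.0, -0.9]
  spin: [0, 0, 0, 0, 0]
  gripper: [-1, -1, -1, -1, -1]

```text
clock: 6.3
eef_pos: [0.4498, -0.0088, 0.2765]
ee_rot: [[0.926, 0.377, 0.002], [0.377, -0.926, -0.001], [0.001, 0.002, -1.0]]
wrist_force: [0.3, -0.2, 0.4]
gripper_width: 0.0
grasp_force: 0.0
```

```bash
cat >> h.py <<'E'
def pv(a,r=.09,gap=0,z=.168,hw=.010,h=None):
    "TCP for pushing lever; a = deg from world -x towards +y"
    R=np.array(sense()['ee_rot']).reshape(3,3);b=np.radians(a);PIV=np.array([.585,.126])
    n=np.array([np.sin(b),np.cos(b)])
    return np.r_[PIV+r*np.array([-np.cos(b),np.sin(b)])-n*(hw+(hs(n,R)*.75 if h is None else h)+gap),z]
E
python3 - <<'E'
from h import *
s=sense();print(s['eef_pos'],s['wrist_force'])
for k in('top','scene'): print(spout(k,62))
t=cam('top');cv2.imwrite('pics/t3.png',cv2.resize(t['img'][100:250,180:400],(800,545))[...,::-1])
c=cam('scene')
for x in(c,t):
    T=cloud(x).reshape(-1,3);P=T[(np.hypot(*(T[:,:2]-JUG).T)<.05)&(T[:,2]>.115)&(T[:,2]<.124)];A=np.c_[2*P[:,:2],np.ones(len(P))];print(len(P),np.linalg.lstsq(A,(P[:,:2]**2).sum(1),rcond=None)[0][:2])
    P=T[(np.hypot(*(T[:,:2]-HUB).T)<.04)&(T[:,2]>.197)&(T[:,2]<.207)];print('hub',P.mean(0))
for a in (6,20): print(pv(a,gap=.015),go(pv(a,gap=.015)))
E
```

```text
[ 0.44976481 -0.00877914  0.27653503] [ 0.29825543 -0.17490436  0.35587194]Traceback (most recent call last):
  File "<stdin>", line 3, in <module>
  File "h.py", line 35, in spout
    m,v=line(P); v=v*np.sign(v@e); b=np.arctan2(-v[1],-v[0])
        ~~~~^^^
  File "h.py", line 21, in line
    vx,vy,x,y=cv2.fitLine(P[:,:2].astype(np.float32),cv2.DIST_HUBER,0,.01,.01).ravel(); return np.array([x,y]),np.array([vx,vy])
              ~~~~~~~~~~~^^^^^^^^^^^^^^^^^^^^^^^^^^^^^^^^^^^^^^^^^^^^^^^^^^^^^
cv2.error: OpenCV(4.12.0) /io/opencv/modules/imgproc/src/linefit.cpp:50: error: (-215:Assertion failed) count > 0 in function 'fitLine2D_wods'
```

```bash
python3 - <<'E'
from h import *
print(spout('scene',62))
c=cam('scene')
T=cloud(c).reshape(-1,3);P=T[(np.hypot(*(T[:,:2]-JUG).T)<.05)&(T[:,2]>.115)&(T[:,2]<.124)];A=np.c_[2*P[:,:2],np.ones(len(P))];print(len(P),np.linalg.lstsq(A,(P[:,:2]**2).sum(1),rcond=None)[0][:2])
P=T[(np.hypot(*(T[:,:2]-HUB).T)<.04)&(T[:,2]>.197)&(T[:,2]<.207)];print('hub',P.mean(0))
P=T[(np.hypot(*(T[:,:2]-HUB).T)>.135)&(np.hypot(*(T[:,:2]-HUB).T)<.17)&(np.hypot(*(T[:,:2]-JUG).T)<.05)&(T[:,2]>.15)&(T[:,2]<.2)];print('end',len(P),P.min(0),P.max(0))
cv2.imwrite('pics/s3.png',cv2.resize(c['img'][130:280,110:330],(800,545))[...,::-1])
for a in (6,20): print(pv(a,gap=.015),go(pv(a,gap=.015)))
E
```

```text
(np.float64(61.08425948480621), 182, array([ 0.5444048 , -0.14563832], dtype=float32), np.float64(64.41103582730047))
144 [ 0.51549272 -0.19721385]
hub [ 0.58724436 -0.06355297  0.20135691]
end 98 [ 0.50738927 -0.20482301  0.15040836] [ 0.52591403 -0.18247252  0.19576364]
[0.49147255 0.09715524 0.168     ] [ 0.654 -0.736  0.899]
[0.48722291 0.12050205 0.168     ] [ 0.693 -0.929  0.899]
```

View pics/s3.png

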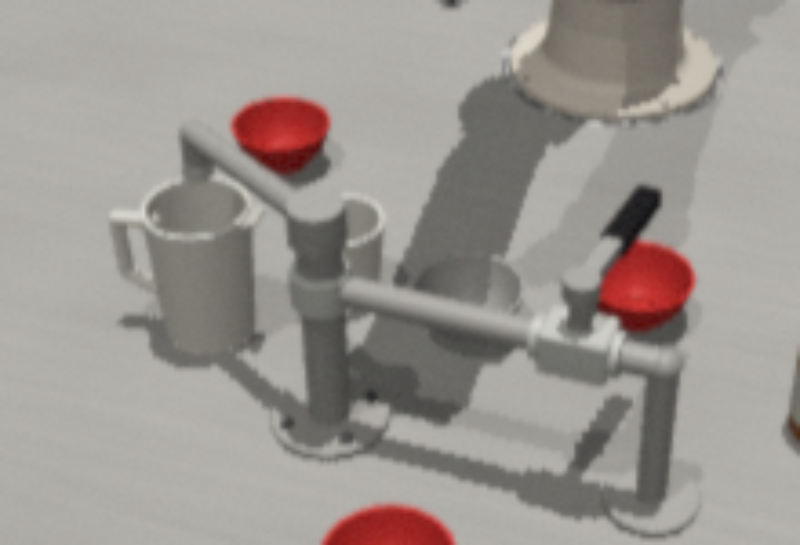

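The spout end at about (200,160) is over the jug's mouth (centre 200,205, and lower). The measured outlet is about (0.516,-0.194) and the jug (0.5155,-0.197), so it is within about 5 mm. The lever is still closed at (635,215). Now for the lever.

>>> step_arm:
  delta_pos:
    - [0.35, -0.4, 0]
    - [0.65, -0.72, 0]
    - [0.65, -0.72, 0.4]
    - [0.65, -0.72, 0.9]
    - [0.65, -0.72, 0.9]
  spin: [0, 0, 0, 0, 0]
  gripper: [-1, -1, -1, -1, -1]

```text
clock: 7.08
eef_pos: [0.4875, 0.0945, 0.1634]
ee_rot: [[0.929, 0.369, -0.01], [0.369, -0.929, -0.0], [-0.009, -0.004, -1.0]]
wrist_force: [-0.1, -0.6, 0.4]
gripper_width: -0.0003
grasp_force: 0.0
```

```bash
python3 - <<'E'
from h import *
s=sense();print(s['eef_pos'],s['wrist_force'])
for a in range(8,90,8): print(a,pv(a,h=.013).round(3),go(pv(a,h=.013)))
E
```

```text
[0.48753641 0.09451783 0.16344684] [-0.1161029  -0.57707248  0.36764671]
8 [0.493 0.116 0.168] [ 0.105 -0.149 -0.038]
16 [0.492 0.129 0.168] [ 0.14  -0.251 -0.038]
24 [0.493 0.142 0.168] [ 0.19  -0.347 -0.038]
32 [0.496 0.154 0.168] [ 0.252 -0.435 -0.039]
40 [0.501 0.166 0.168] [ 0.327 -0.513 -0.039]
48 [0.508 0.177 0.168] [ 0.411 -0.581 -0.04 ]
56 [0.516 0.188 0.168] [ 0.504 -0.636 -0.04 ]
64 [0.525 0.197 0.168] [ 0.603 -0.678 -0.041]
72 [0.535 0.204 0.168] [ 0.708 -0.705 -0.042]
80 [0.547 0.211 0.168] [ 0.815 -0.718 -0.043]
88 [0.559 0.215 0.168] [ 0.923 -0.715 -0.044]
```

>>> step_arm:
  delta_pos:
    - [0.1, -0.14, -0.02]
    - [0.14, -0.25, -0.02]
    - [0.19, -0.34, -0.02]
    - [0.25, -0.43, -0.02]
    - [0.25, -0.43, -0.02]
  spin: [0, 0, 0, 0, 0]
  gripper: [-1, -1, -1, -1, -1]

```text
clock: 7.7
eef_pos: [0.4994, 0.1571, 0.1704]
ee_rot: [[0.928, 0.372, 0.001], [0.372, -0.928, 0.001], [0.001, -0.0, -1.0]]
wrist_force: [0.1, 0.4, -0.3]
gripper_width: -0.0
grasp_force: 0.0
```

```bash
cat >> h.py <<'E'
def lever(a0,k='scene'):
    T=cloud(cam(k)).reshape(-1,3);T=T[~np.isnan(T[:,0])];P0=np.array([.587,.126]) ;a=np.radians(a0)
    for _ in range(3):
        e=np.array([-np.cos(a),np.sin(a)]);P=near(T,P0+.03*e,P0+.125*e,.022,.183,.193);m,v=line(P);v=v*np.sign(v@e);a=np.arctan2(v[1],-v[0])
    return np.degrees(a),len(P),m,np.degrees(np.arctan2((m-P0)[1],-(m-P0)[0]))
E
python3 - <<'E'
from h import *
s=sense();print(s['eef_pos'],s['wrist_force']);print(lever(30))
for a in range(32,96,8): print(a,pv(a,h=.013).round(3),go(pv(a,h=.013)))
E
```

```text
[0.49944528 0.15706251 0.17044077] [ 0.11363185  0.41047322 -0.33705529]
(np.float64(4.649835472477027), 137, array([0.5262429 , 0.13477287], dtype=float32), np.float64(8.216293033531128))
32 [0.496 0.154 0.168] [-0.027  0.007  0.018]
40 [0.501 0.166 0.168] [ 0.047 -0.072  0.018]
48 [0.508 0.177 0.168] [ 0.131 -0.139  0.018]
56 [0.516 0.188 0.168] [ 0.224 -0.194  0.018]
64 [0.525 0.197 0.168] [ 0.324 -0.235  0.018]
72 [0.535 0.204 0.168] [ 0.429 -0.262  0.018]
80 [0.547 0.211 0.168] [ 0.536 -0.274  0.018]
88 [0.559 0.215 0.168] [ 0.644 -0.272  0.018]
```

```bash
python3 - <<'E'
from h import *
c=cam('scene');w=cam('wrist')
cv2.imwrite('pics/m4.png',np.hstack([cv2.resize(c['img'][130:290,190:350],(400,400)),cv2.resize(w['img'],(400,400))])[...,::-1])
E
```

```text
(no output)
```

View pics/m4.png

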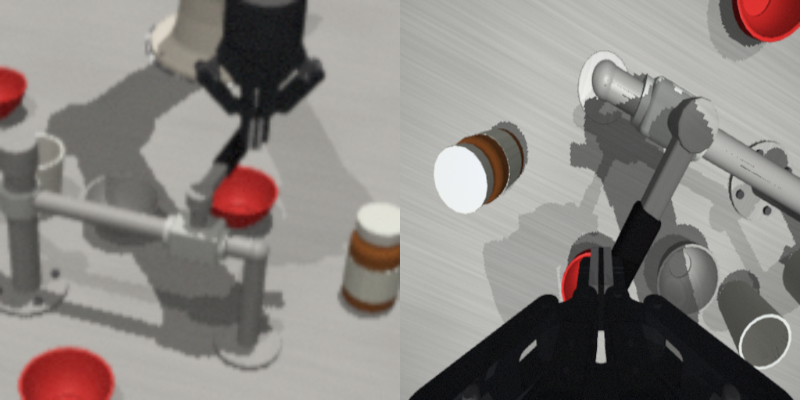

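The picture shows the lever still closed, with the finger at left (600,260) now on its +y side and no contact force. The fingers must have passed over it, so I'll measure the real fingertip height.

```bash
python3 - <<'E'
from h import *
s=sense();p=np.array(s['eef_pos']);print(p,s['gripper_width'],s['clock'])
for k in('scene','wrist'):
    c=cam(k);W=cloud(c);d=np.hypot(W[...,0]-p[0],W[...,1]-p[1])
    m=(d<.035)&(W[...,2]>.14)&(c['img'].max(-1)<110); P=W[m]
    print(k,len(P))
    for z in np.arange(.14,.26,.01):
        q=P[(P[:,2]>=z)&(P[:,2]<z+.01)]
        if len(q): print(z.round(3),len(q),q.min(0).round(3),q.max(0).round(3))
    for n,x in(('tcp',p),('tip',np.array([.466,.142,.18]))):
        q=c['R'].T@(x-c['p']);print(n,c['cx']+c['f']*q[0]/q[2],c['cy']+c['f']*q[1]/q[2])
E
```

```text
[0.49912031 0.15523425 0.16988289] 0.0003610870036583518 7.85
scene 1227
0.17 3 [0.493 0.144 0.175] [0.521 0.148 0.178]
0.18 72 [0.475 0.126 0.18 ] [0.529 0.147 0.19 ]
0.19 14 [0.496 0.137 0.19 ] [0.525 0.16  0.2  ]
0.2 42 [0.5   0.139 0.2  ] [0.514 0.168 0.21 ]
0.21 33 [0.501 0.144 0.21 ] [0.514 0.168 0.22 ]
0.22 40 [0.497 0.143 0.22 ] [0.515 0.169 0.23 ]
0.23 54 [0.487 0.135 0.231] [0.52  0.183 0.24 ]
0.24 124 [0.477 0.127 0.24 ] [0.524 0.189 0.25 ]
0.25 67 [0.478 0.122 0.25 ] [0.523 0.19  0.26 ]
tcp 290.164547499983 194.546452067722
tip 288.5368998032211 183.21600207164013
wrist 23894
0.17 156 [0.502 0.144 0.173] [0.532 0.149 0.18 ]
0.18 1800 [0.489 0.127 0.18 ] [0.532 0.149 0.19 ]
0.19 235 [0.5   0.146 0.193] [0.512 0.169 0.2  ]
0.2 557 [0.5   0.145 0.2  ] [0.512 0.17  0.21 ]
0.21 670 [0.5   0.146 0.21 ] [0.512 0.17  0.22 ]
0.22 809 [0.488 0.144 0.22 ] [0.515 0.173 0.23 ]
0.23 2170 [0.479 0.121 0.23 ] [0.523 0.19  0.24 ]
0.24 5233 [0.478 0.121 0.24 ] [0.523 0.19  0.25 ]
0.25 3529 [0.478 0.121 0.25 ] [0.523 0.19  0.26 ]
tcp 257.21940256176316 235.540399882627
tip 257.28345730001104 295.8513917008163
```

The fingertips really end about 22 mm above the reported TCP, so they skimmed over the lever. I'll go back over it and come down lower.

>>> step_arm:
  delta_pos:
    - [0, 0, -0.25]
    - [0, 0, -0.25]
    - [-0.25, 0.42, -0.25]
    - [-0.25, 0.42, -0.25]
    - [-0.25, 0.42, -0.25]
  spin: [0, 0, 0, 0, 0]
  gripper: [-1, -1, -1, -1, -1]

```text
clock: 8.57
eef_pos: [0.4899, 0.0972, 0.1996]
ee_rot: [[0.929, 0.369, -0.0], [0.369, -0.929, -0.0], [-0.0, -0.0, -1.0]]
wrist_force: [0.8, -0.3, -0.8]
gripper_width: 0.0
grasp_force: 0.0
```

>>> step_arm:
  delta_pos:
    - [0, 0, 0.2]
    - [0, 0, 0.42]
    - [0, 0, 0.42]
    - [0, 0, 0.42]
  spin: [0, 0, 0, 0]
  gripper: [-1, -1, -1, -1]

```text
clock: 9.07
eef_pos: [0.4905, 0.0991, 0.1503]
ee_rot: [[0.928, 0.372, 0.001], [0.372, -0.928, 0.001], [0.001, -0.001, -1.0]]
wrist_force: [0.6, -0.4, 0.6]
gripper_width: 0.0001
grasp_force: 0.0
```

```bash
python3 - <<'E'
from h import *
s=sense();p=np.array(s['eef_pos']);print(p,s['clock'])
c=cam('wrist');W=cloud(c);d=np.hypot(W[...,0]-p[0],W[...,1]-p[1])
P=W[(d<.025)&(W[...,2]>.14)&(c['img'].max(-1)<110)];print(np.sort(P[:,2])[[0,20,100]],P[P[:,2]<.2].min(0),P[P[:,2]<.2].max(0))
for a in range(8,96,8): print(a,pv(a,h=.013,z=.152).round(3),go(pv(a,h=.013,z=.152)))
E
```

```text
[0.49045307 0.09905412 0.15028263] 9.075
[0.17324579 0.17521221 0.17786422] [0.4911457  0.08920465 0.17324579] [0.50332857 0.11437794 0.19996559]
8 [0.493 0.116 0.152] [ 0.067 -0.125 -0.012]
16 [0.492 0.129 0.152] [ 0.103 -0.226 -0.012]
24 [0.493 0.142 0.152] [ 0.153 -0.322 -0.012]
32 [0.496 0.154 0.152] [ 0.216 -0.41  -0.012]
40 [0.501 0.166 0.152] [ 0.29  -0.488 -0.011]
48 [0.508 0.177 0.152] [ 0.375 -0.556 -0.011]
56 [0.516 0.188 0.152] [ 0.468 -0.61  -0.011]
64 [0.525 0.197 0.152] [ 0.567 -0.652 -0.011]
72 [0.535 0.204 0.152] [ 0.672 -0.679 -0.011]
80 [0.547 0.211 0.152] [ 0.779 -0.691 -0.011]
88 [0.559 0.215 0.152] [ 0.887 -0.688 -0.011]
```

>>> step_arm:
  delta_pos:
    - [0.03, -0.05, 0.03]
    - [0.07, -0.12, 0.03]
    - [0.1, -0.2, 0.03]
    - [0.13, -0.28, 0.03]
    - [0.13, -0.28, 0.03]
  spin: [0, 0, 0, 0, 0]
  gripper: [-1, -1, -1, -1, -1]

```text
clock: 9.75
eef_pos: [0.4918, 0.1365, 0.1461]
ee_rot: [[0.928, 0.372, -0.0], [0.372, -0.928, 0.001], [0.0, -0.001, -1.0]]
wrist_force: [0.0, -0.2, 0.1]
gripper_width: 0.0002
grasp_force: 0.0
```

```bash
python3 - <<'E'
from h import *
s=sense();print(s['eef_pos'],s['wrist_force']);print(lever(20),lever(20,'wrist'))
for a in range(20,96,6): print(a,go(pv(a,h=.013,z=.147)))
print(spout('scene',62))
E
```

```text
[0.49181234 0.13648956 0.14613133] [ 0.01631037 -0.19171727  0.05927442]
(np.float64(18.878462409703243), 204, array([0.5277108 , 0.15066934], dtype=float32), np.float64(22.591451881230814)) (np.float64(21.340874875925724), 8025, array([0.51861924, 0.15317161], dtype=float32), np.float64(21.670774027333355))
20 [ 0.004  0.009 -0.008]
26 [ 0.045 -0.061 -0.008]
32 [ 0.093 -0.126 -0.008]
38 [ 0.148 -0.186 -0.008]
44 [ 0.209 -0.24  -0.008]
50 [ 0.275 -0.287 -0.008]
56 [ 0.345 -0.327 -0.008]
62 [ 0.42  -0.359 -0.008]
68 [ 0.497 -0.383 -0.008]
74 [ 0.576 -0.399 -0.008]
80 [ 0.657 -0.407 -0.008]
86 [ 0.738 -0.406 -0.008]
92 [ 0.818 -0.397 -0.008]
(np.float64(61.479250095320474), 186, array([ 0.5503943 , -0.13464817], dtype=float32), np.float64(64.89223227990982))
```

The lever is now following, at about 21°, as the model predicted.

>>> step_arm:
  delta_pos:
    - [0.045, -0.06, 0]
    - [0.09, -0.13, 0]
    - [0.15, -0.19, 0]
    - [0.21, -0.24, 0]
    - [0.28, -0.29, 0]
  spin: [0, 0, 0, 0, 0]
  gripper: [-1, -1, -1, -1, -1]

```text
clock: 10.52
eef_pos: [0.5103, 0.18, 0.1457]
ee_rot: [[0.929, 0.371, -0.001], [0.371, -0.929, -0.0], [-0.001, 0.0, -1.0]]
wrist_force: [-1.0, -4.2, 0.1]
gripper_width: -0.0003
grasp_force: 1.7
```

```bash
python3 - <<'E'
from h import *
s=sense();print(s['eef_pos'],s['wrist_force']);print(lever(50),lever(50,'wrist'))
for a in range(44,96,6): print(a,go(pv(a,h=.013,z=.147)))
E
```

```text
[0.51032138 0.18000433 0.14573103] [-1.03915101 -4.15681522  0.05569487]
(np.float64(51.25077695702778), 229, array([0.5394508 , 0.18392597], dtype=float32), np.float64(50.61875937685267)) (np.float64(49.814828852023425), 8236, array([0.537266  , 0.18520024], dtype=float32), np.float64(49.966461705622635))
44 [-0.08   0.056 -0.008]
50 [-0.014  0.009 -0.008]
56 [ 0.056 -0.031 -0.008]
62 [ 0.131 -0.063 -0.008]
68 [ 0.208 -0.088 -0.008]
74 [ 0.287 -0.104 -0.007]
80 [ 0.368 -0.112 -0.007]
86 [ 0.449 -0.111 -0.007]
92 [ 0.53  -0.102 -0.007]
```

>>> step_arm:
  delta_pos:
    - [0.06, -0.03, 0]
    - [0.13, -0.06, 0]
    - [0.21, -0.09, 0]
    - [0.29, -0.1, 0]
    - [0.35, -0.11, 0]
  spin: [0, 0, 0, 0, 0]
  gripper: [-1, -1, -1, -1, -1]

```text
clock: 11.25
eef_pos: [0.5449, 0.2077, 0.1458]
ee_rot: [[0.929, 0.371, -0.001], [0.371, -0.929, 0.0], [-0.001, -0.0, -1.0]]
wrist_force: [-2.4, -3.8, 0.8]
gripper_width: -0.0001
grasp_force: 1.7
```

```bash
python3 - <<'E'
from h import *
s=sense();print(s['eef_pos'],s['wrist_force']);print(lever(78),lever(78,'wrist'))
for a in range(74,100,4): print(a,go(pv(a,h=.013,z=.147)))
E
```

```text
[0.54485879 0.20773547 0.14581734] [-2.39283127 -3.77867206  0.76388875]
(np.float64(75.85308223757198), 260, array([0.5695536 , 0.21216854], dtype=float32), np.float64(78.55415639072876)) (np.float64(78.11354027549856), 7946, array([0.57122225, 0.1959402 ], dtype=float32), np.float64(77.28748753957805))
74 [-0.065 -0.002 -0.008]
78 [-0.011 -0.008 -0.008]
82 [ 0.043 -0.011 -0.008]
86 [ 0.097 -0.01  -0.007]
90 [ 0.15  -0.004 -0.007]
94 [ 0.204  0.004 -0.007]
98 [ 0.256  0.017 -0.007]
```

>>> step_arm:
  delta_pos:
    - [0.04, -0.01, 0]
    - [0.08, -0.01, 0]
    - [0.11, -0.01, 0]
    - [0.13, -0.01, 0]
    - [0.13, -0.01, 0]
  spin: [0, 0, 0, 0, 0]
  gripper: [-1, -1, -1, -1, -1]

```text
clock: 11.98
eef_pos: [0.5589, 0.2148, 0.1461]
ee_rot: [[0.929, 0.371, 0.001], [0.371, -0.929, 0.001], [0.001, -0.0, -1.0]]
wrist_force: [-2.0, -1.4, -0.5]
gripper_width: 0.0001
grasp_force: 0.7
```

>>> step_arm:
  delta_pos:
    - [0.015, 0, 0]
    - [0.025, 0, 0]
    - [0.025, 0, 0]
  spin: [0, 0, 0]
  gripper: [-1, -1, -1]

```text
clock: 12.35
eef_pos: [0.5614, 0.2156, 0.1461]
ee_rot: [[0.929, 0.371, 0.0], [0.371, -0.929, 0.0], [0.0, -0.0, -1.0]]
wrist_force: [-1.8, -1.6, 0.3]
gripper_width: 0.0001
grasp_force: 1.1
```

```bash
python3 - <<'E'
from h import *
s=sense();print(s['eef_pos'],s['wrist_force']);print(lever(89),lever(89,'wrist'))
for a in range(86,100,4): print(a,go(pv(a,h=.013,z=.147)))
E
```

```text
[0.56144887 0.2155636  0.14605582] [-1.83328873 -1.58147876  0.29622667]
(np.float64(87.67478755896533), 265, array([0.58831614, 0.2105557 ], dtype=float32), np.float64(90.89175918919896)) (np.float64(87.40937320201448), 7744, array([0.58390754, 0.20665634], dtype=float32), np.float64(87.80429036839253))
86 [-0.048 -0.007 -0.008]
90 [ 0.005 -0.001 -0.008]
94 [ 0.059  0.007 -0.008]
98 [ 0.111  0.02  -0.008]
```

>>> step_arm:
  delta_pos:
    - [0.015, 0, 0]
    - [0.03, 0.003, 0]
    - [0.03, 0.003, 0]
    - [0.03, 0.003, 0]
  spin: [0, 0, 0, 0]
  gripper: [-1, -1, -1, -1]

```text
clock: 12.95
eef_pos: [0.5646, 0.2164, 0.146]
ee_rot: [[0.929, 0.371, -0.0], [0.371, -0.929, -0.0], [-0.0, 0.0, -1.0]]
wrist_force: [-3.9, -3.4, 0.4]
gripper_width: -0.0001
grasp_force: 1.9
```

>>> step_arm:
  delta_pos:
    - [0.015, 0, 0]
    - [0.015, 0, 0]
    - [0.015, 0, 0]
  spin: [0, 0, 0]
  gripper: [-1, -1, -1]

```text
clock: 13.32
eef_pos: [0.5648, 0.2165, 0.1458]
ee_rot: [[0.929, 0.371, -0.003], [0.371, -0.929, -0.002], [-0.004, 0.001, -1.0]]
wrist_force: [-8.5, -3.6, 4.9]
gripper_width: 0.0001
grasp_force: 4.1
```

```bash
python3 - <<'E'
from h import *
s=sense();print(s['eef_pos'],s['wrist_force']);print(lever(90),lever(90,'wrist'))
E
```

```text
[0.56475776 0.21654528 0.14580849] [-8.47250468 -3.57659286  4.87899493]
(np.float64(90.93326775252208), 271, array([0.58968496, 0.19621111], dtype=float32), np.float64(92.18999709031509)) (np.float64(89.3874233429741), 7708, array([0.58673906, 0.20690425], dtype=float32), np.float64(89.81520720612632))
```

The force is rising without any movement, so the lever is at its stop (about 90–91°). I'll back off along world -x, lift and check.

>>> step_arm:
  delta_pos:
    - [-0.1, -0.05, 0]
    - [-0.25, -0.1, 0]
    - [-0.35, -0.14, 0]
    - [-0.35, -0.14, -0.5]
    - [-0.35, -0.14, -0.9]
  spin: [0, 0, 0, 0, 0]
  gripper: [-1, -1, -1, -1, -1]

```text
clock: 14.05
eef_pos: [0.5214, 0.2181, 0.256]
ee_rot: [[0.928, 0.372, 0.002], [0.372, -0.928, 0.001], [0.002, -0.0, -1.0]]
wrist_force: [0.3, -1.2, -0.5]
gripper_width: -0.0
grasp_force: 0.0
```

>>> step_arm:
  delta_pos:
    - [-0.3, 0, -0.6]
    - [-0.6, 0, -0.8]
    - [-0.6, 0, -0.8]
    - [-0.6, 0, -0.8]
    - [-0.6, 0, -0.8]
  spin: [0, 0, 0, 0, 0]
  gripper: [-1, -1, -1, -1, -1]

```text
clock: 14.68
eef_pos: [0.4545, 0.1903, 0.3487]
ee_rot: [[0.929, 0.371, -0.002], [0.371, -0.929, 0.0], [-0.002, -0.001, -1.0]]
wrist_force: [-0.1, 0.0, 0.2]
gripper_width: 0.0003
grasp_force: 0.0
```

```bash
python3 - <<'E'
from h import *
s=sense();print(s['eef_pos'],s['wrist_force'],s['clock']);print(lever(90));print(spout('scene',62))
c=cam('scene');t=cam('top')
T=cloud(c).reshape(-1,3);P=T[(np.hypot(*(T[:,:2]-JUG).T)<.05)&(T[:,2]>.115)&(T[:,2]<.124)];A=np.c_[2*P[:,:2],np.ones(len(P))];print(np.linalg.lstsq(A,(P[:,:2]**2).sum(1),rcond=None)[0][:2])
cv2.imwrite('pics/f.png',np.hstack([cv2.resize(c['img'][120:290,110:370],(400,300)),cv2.resize(t['img'][90:240,150:400],(400,300))])[...,::-1])
E
```

```text
[0.45450733 0.19026487 0.34868216] [-0.10496431  0.02466682  0.19071004] 14.675
(np.float64(93.25169348403664), 234, array([0.5915588 , 0.19952096], dtype=float32), np.float64(93.54819649090025))
(np.float64(61.162519789054116), 180, array([ 0.54541737, -0.14460413], dtype=float32), np.float64(64.71090465966873))
[ 0.51566608 -0.19733295]
```

View pics/f.png

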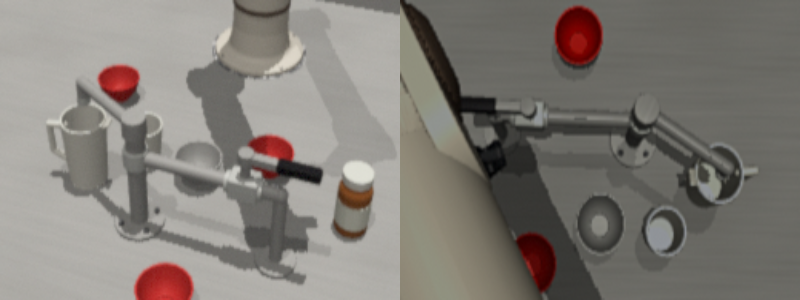

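The left half shows the lever in line with the pipe (300,170). The right half shows the spout end at (735,172) over the jug mouth at (718,172), and the vessels are unmoved. I'll check the spout in the top view, then hand in.

```bash
python3 - <<'E'
from h import *
r=spout('top',62);print(r)
b=np.radians(r[0]);h=np.array([.582,-.064]);o=h-.15*np.array([np.cos(b),np.sin(b)]);j=np.array([.5145,-.198]);d=np.linalg.norm(o-j);print(o,d)
if d<.012: print(hand_in())
E
```

```text
(np.float64(61.19965677589036), 301, array([ 0.5415587 , -0.13562173], dtype=float32), np.float64(59.646978284229036))
[ 0.50973616 -0.19544557] 0.005405485605320017
the job is handed in; nothing more can be done
None
```

The job is handed in: the spout outlet measured about 5 mm from the jug's axis, the lever was pushed to its open stop only after that, and the vessels looked unmoved; `hand_in()` returned no verdict.

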